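Weigh a long instrument case on a narrow saddle

ROBOT

A 7-joint arm with a two-finger parallel gripper is mounted at the origin on the work surface. World frame = base frame: x ahead of the robot, y to its left, z up, the work surface at z = 0. Lengths are in m, angles in degrees, forces in N, time in s.
With the tool pointing down it reaches from about 0.425 to 1.025 m from the base axis. Payload 3.6 kg.
Tool frame: the origin (TCP) lies on the centre line of the jaws, within the pads' length; the fingertips stand 22 mm ahead of it and the grasp point (between the pads) lies 3 mm ahead of it; z points along the fingers, y is the line along which they close (so a half turn about z gives the same grasp; the last joint's range is limited). The gripper opens to 85 mm and grips with 20 to 120 N. Pads are 22 mm wide; open, the fingers measure 114 mm over their backs; the gripper's body (76 mm by 85 mm) begins 54 mm behind the grasp point. The pads swing forward as they close: fully open they stand 13 mm farther back than shut.
Start: joints at [-75.143, 33.873, 2.773, 92.16, -1.908, 54.013, -1.931], TCP at [0.251, 0.68, 0.253] pointing down, gripper open.
Joint ranges: [-153.93, 153.93], [-27.13, 128.08], [-72.61, 78.16], [10.71, 143.7], [-87.88, 267.88], [4.46, 118.87], [-176.78, 176.78]. Speed limits (degrees/s): [147.25, 147.25, 180, 180, 180, 180, 180].

INTERFACE

Orientations are given as a 3x3 rotation matrix whose columns are the frame's x, y, z axes.
In Python, from rig import * gives the robot as it stands.
- The arm moves only by the shell command python3 -m crank 'ROWS' [FORCE]. ROWS is JSON, one flat list of numbers, 7 for each row, row after row: the shift along the tool's x, y, z in m, then the turn, a rotation vector about the tool's x, y, z in degrees, then the finger opening in m, from 0 to 0.0854. A call has 1 to 5 rows; each row is the pose to reach, as a shift and turn from the pose commanded when the call began, along the tool's axes at that moment; what a row does not reach only later rows make up. A row lasts 1/10 s, in which the tool goes at most 50 mm and 8.59 degrees, less where a joint would pass 70% of its speed; a pose out of reach is approached as far as the arm can. A call with a gripper value outside its range is refused whole. The fingers move at their own pace and stop on an object; FORCE is the grip in N (left out, the last holds). Time passes only in rows, so rows that repeat a pose let the fingers close. It gives the time, the measured TCP pose, the force, the opening and the grip force at its end, in the units of the state.
- get_state(): the state, without advancing time (a new reading comes with each control period).
- get_image(name): name is "scene" or "top" or "wrist"; returns (picture, depth): 384x512x3 uint8, red, green, blue; 384x512 float32, m along the optical axis (not along the pixel's ray), 0 where there is no reading.
- camera_info(name): a dict with "K" (3x3 intrinsics, pixels), "D" ([k1, k2, p1, p2, k3] as OpenCV has them; the pictures are not rectified), "R" (3x3) and "t" (3): a world point X has camera coordinates R X + t; the wrist camera has in their place "hand_eye" (4x4, takes a point from camera to tool coordinates, whose origin is the TCP and whose axes are the flange's). Camera axes: x right, y down, z forward; pixel columns grow to the right and rows downward; lengths in m; the calibration is good to about 2 mm. A picture is of the moment at which its call begins: read the wrist's pose just before it. camera_info takes no time and is no camera call.
- finish_job(): hands the job in; it is judged then, once.
The state is a dict: "time_s": time; "joints": joint angles; "dq": joint speeds; "joint_efforts": joint torques, N m; "position": TCP position; "tool_rot": TCP orientation; "wrist_force": force on the tool from outside, world axes, zero at the start; "torque": the same for the moment, N m; "grip_width": opening from 0.0 (shut) to 1.0 (fully open); "grasp_force": force on a finger pad.
Only numpy, scipy, OpenCV 4.12 (cv2) and the standard library are available. Lean on these libraries where they do the work, as an engineer would, in place of code of your own. Each camera call takes 0.05 s, during which the arm holds its last target. There are 200 camera calls.

TASK

Weigh the long closed instrument case: find where along its carrying rod it balances by lifting it a little at trial points, then lift it level and set it down gently, crosswise between the two cheeks of the scale's narrow saddle, so that it lies there level and balanced on the saddle alone, and let go of it. The instruments inside must not slide, so never let it tilt by more than a few degrees, do not overload the scale by dropping or pressing the case on it, and leave everything else on the table where it is.

Things in the scene. Friction and masses are not known exactly. Their poses are not given: they have to be found in the camera images.
- case: Closed slim metal instrument case, 360 long (x) x 52 wide (y) x 30 high, flat on the table; origin at the centre of its underside, z up. 0.5 to 0.85 kg in all. Alike at both ends; its contents are out of sight, fixed somewhere along its length, different every time: its balance point may be anywhere from x = -100 to +100, at y = 0.
- rod (a point): Middle of the case's steel carrying rod: straight, 12 in diameter, parallel to the case's x axis, its centre line 62 above the case's underside, over y = 0. It stands on a 10 mm post at each end (x = -146 and +146); free to grasp from x = -135 to +135, with 26 of free height between lid and rod.
- scale: White bench scale fixed to the table, housing 165 (x) x 150 (y), 53 high; origin at the centre of its underside. The narrow saddle stands on a column at its middle.
- saddle (a point): Centre of the saddle's upper face, 95 above the table when empty; axes as the scale's. Face 18 along y, 68 along x between two cheeks 6 thick, 13 high, centred at x = -37 and +37. The case goes between the cheeks (8 to spare each side), its length along the saddle's y, either way round, ends overhanging; it stays level only with its balance point over the 18 mm face.
- pan (a joint): Downward travel of the saddle on its spring in m: 0 when empty, 1 mm for every 1.5 N (the case alone settles at 3 to 6 mm), end stop at 14 mm. More than 10 mm (15 N) is an overload.
- tape_roll: Bystander: roll of paper tape lying flat, 68 in diameter, 19 high, near the case; origin at the centre of its underside.
- gallipot: Bystander: small steel bowl, 58 in diameter, 36 high, near the case; origin at the centre of its underside.
- tweezers: Bystander: steel tweezers lying flat, 135 long, 5 high, in front of the scale; origin on the underside.
- dish: Bystander: open steel dish 75 x 150, 28 high, beyond the case and the scale; origin at the centre of its underside.
- spray: Bystander: bottle 60 in diameter, 160 high, at the far edge of the table; origin at the centre of its underside.
- jar: Bystander: jar 64 in diameter, 70 high, at the far edge of the table; origin at the centre of its underside.

How it is judged:
By the outcome, as a careful person would: the job done as asked, in the order asked, and still so for the second after the job is handed in, with the robot touching nothing.
It also fails if it takes over 67 s, if anything falls off the work surface, if the arm or the gripper's body presses on something with over 40 N, if the wrist force passes 120 N, or if a joint passes its speed limit or range.

## Working session

There is one attempt and no reset: what is moved stays moved. The work goes in short steps, Python scripts to look and compute and a shell command to move; the robot and the scene stay as the last step left them, time stands still between calls to the robot, and variables do not carry over. Pictures are saved under pics/ and viewed, at most 10 in all, crops included, and the job is handed in when it is done.

```bash
ls; mkdir -p pics; python3 - <<'E'
from rig import *
import cv2,numpy as np
for n in ("top","scene"):
    p,d=get_image(n); cv2.imwrite(f"pics/{n}0.png",p[:,:,::-1]); np.savez(f"{n}0.npz",p=p,d=d)
    c=camera_info(n); print(n,{k:np.round(v,3).tolist() for k,v in c.items()})
c=camera_info("wrist");print(c)
s=get_state();print(s)
E
```

```text
pics
top {'K': [[469.572, 0.0, 255.897], [0.0, 469.572, 188.278], [0.0, 0.0, 1.0]], 'D': [-0.175, 0.0, 0.0, 0.0, 0.0], 'R': [[-0.023, -1.0, 0.002], [-0.997, 0.022, -0.069], [0.069, -0.004, -0.998]], 't': [-0.002, 0.588, 1.075]}
scene {'K': [[353.908, 0.0, 251.194], [0.0, 353.908, 197.424], [0.0, 0.0, 1.0]], 'D': [-0.098, 0.0, 0.0, 0.0, 0.0], 'R': [[-0.697, 0.717, 0.003], [0.429, 0.421, -0.799], [-0.574, -0.556, -0.601]], 't': [0.428, -0.178, 1.215]}
{'K': array([[287.43606712,   0.        , 258.12424419],
       [  0.        , 287.43606712, 193.31432118],
       [  0.        ,   0.        ,   1.        ]]), 'D': array([-0.03295014,  0.        ,  0.        ,  0.        ,  0.        ]), 'hand_eye': array([[ 7.07540841e-04, -9.54287199e-01, -2.98890350e-01,
         7.62665090e-02],
       [ 9.99999037e-01,  3.18380622e-04,  1.35070807e-03,
        -3.42427558e-04],
       [-1.19380253e-03, -2.98891018e-01,  9.54286505e-01,
        -1.19981195e-01],
       [ 0.00000000e+00,  0.00000000e+00,  0.00000000e+00,
         1.00000000e+00]])}
{'time_s': 0.1, 'joints': array([-75.14284447,  33.92196325,   2.76743749,  92.2296671 ,
        -1.90822675,  54.01430789,  -1.93159116]), 'dq': array([-0.02079441, -0.06726967, -0.10449589, -0.19984766, -0.03219978,
       -0.01791857,  0.01104244]), 'joint_efforts': array([ 4.76082801e-03, -5.49993539e+01,  1.55366141e+00, -1.98823410e+01,
        9.79970122e-03,  3.81327831e-03, -7.97455669e-06]), 'position': array([0.25024891, 0.67967518, 0.25223236]), 'tool_rot': array([[-9.38429995e-01,  3.45468905e-01, -6.16523847e-04],
       [ 3.45469437e-01,  9.38427874e-01, -1.99844106e-03],
       [-1.11836081e-04, -2.08838718e-03, -9.99997813e-01]]), 'wrist_force': array([-0.21402667,  0.29334163, -0.29338688]), 'torque': array([-0.00682573, -0.00486762, -0.01094163]), 'grasp_force': 0.0, 'grip_width': 0.9965178395567749}
```

View pics/top0.png

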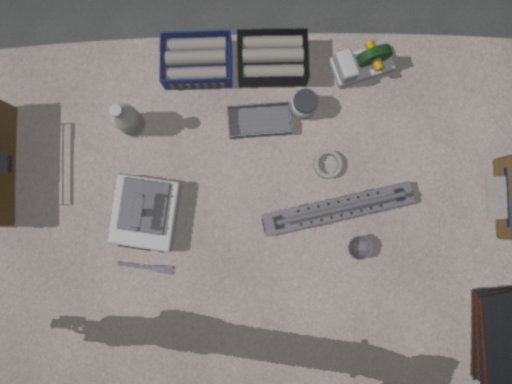

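View pics/scene0.png

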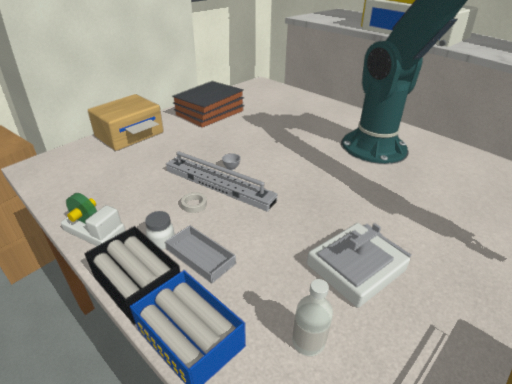

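The top view shows the case running from about (265,225) to (412,192), and the scale at about (145,213). In the scene view the case is at (220,183) and the scale at (360,262). Next I'll get positions from depth.

```bash
cat > h.py <<'E'
import cv2,numpy as np
from rig import *
def rays(n,uv):
    c=camera_info(n); q=cv2.undistortPoints(np.float32(uv).reshape(-1,1,2),c["K"],c["D"]).reshape(-1,2)
    return c,np.c_[q,np.ones(len(q))]
def cloud(n,d,pose=None):
    h,w=d.shape; v,u=np.mgrid[:h,:w]; c,r=rays(n,np.c_[u.ravel(),v.ravel()])
    X=r*d.reshape(-1,1)
    if n!="wrist": X=(X-c["t"])@c["R"]
    else:
        H=c["hand_eye"]; X=(X@H[:3,:3].T+H[:3,3])@pose[1].T+pose[0]
    return X.reshape(h,w,3)
def onplane(n,uv,z,pose=None):
    c,r=rays(n,uv)
    if n!="wrist": o=-c["R"].T@c["t"]; D=r@c["R"]
    else:
        H=c["hand_eye"]; o=pose[1]@H[:3,3]+pose[0]; D=r@H[:3,:3].T@pose[1].T
    return o+D*((z-o[2])/D[:,2])[:,None]
def wrist(name=None):
    s=get_state(); p,d=get_image("wrist")
    if name: cv2.imwrite(f"pics/{name}.png",p[:,:,::-1])
    return p,d,(np.array(s["position"]),np.array(s["tool_rot"]))
E
python3 - <<'E'
from h import *
f=np.load("top0.npz"); X=cloud("top",f["d"]); z=X[...,2]
print("valid",(f["d"]>0).mean(), "table z",np.median(z[280:300,200:400]))
def rep(n,box,lo,hi):
    m=np.zeros(z.shape,np.uint8); u0,u1,v0,v1=box
    m[v0:v1,u0:u1]=((z>lo)&(z<hi)&(f["d"]>0))[v0:v1,u0:u1]
    k,l,st,_=cv2.connectedComponentsWithStats(m); 
    if k<2: print(n,"none");return
    i=1+np.argmax(st[1:,4]); P=X[l==i]
    r=cv2.minAreaRect(np.float32(P[:,:2])); print(n,len(P),"z",np.round(np.percentile(P[:,2],[5,50,95]),3),"c",np.round(r[0],4),"sz",np.round(r[1],4),"ang",round(r[2],2))
rep("case lid",(250,425,170,245),.022,.04)
rep("rod",(250,425,170,245),.05,.09)
rep("scale",(95,195,160,260),.035,.07)
rep("saddle",(95,195,160,260),.08,.13)
rep("cheek",(95,195,160,260),.1,.13)
rep("gall",(340,380,230,262),.015,.06)
rep("tape",(308,350,145,184),.01,.04)
rep("jar",(288,322,85,120),.05,.09)
rep("dish",(222,298,98,142),.015,.05)
rep("spray",(100,150,95,140),.05,.2)
big=cv2.resize(f["p"][160:250,90:200,::-1],None,fx=4,fy=4,interpolation=cv2.INTER_CUBIC)
b2=cv2.resize(f["p"][170:262,250:430,::-1],None,fx=4,fy=4,interpolation=cv2.INTER_CUBIC)
o=np.zeros((740,720,3),np.uint8);o[:360,:440]=big;o[364:732,:720]=b2
cv2.imwrite("pics/crop.png",cv2.resize(o,None,fx=.8,fy=.8))
E
```

```text
valid 0.99560546875 table z 0.0014503173221274593
case lid 2713 z [0.028 0.032 0.035] c [ 0.5364 -0.2061] sz [0.055  0.3628] ang 11.57
rod 710 z [0.064 0.068 0.072] c [ 0.5358 -0.2066] sz [0.0124 0.3033] ang 11.23
scale 4237 z [0.042 0.05  0.056] c [0.5354 0.2464] sz [0.1521 0.1677] ang 80.69
saddle 335 z [0.092 0.096 0.109] c [0.5369 0.2453] sz [0.0199 0.0788] ang 79.93
cheek 27 z [0.106 0.108 0.112] c [0.5011 0.2519] sz [0.0194 0.0059] ang 80.12
gall 292 z [0.017 0.03  0.039] c [ 0.4454 -0.2506] sz [0.0555 0.0555] ang 88.39
tape 349 z [0.015 0.02  0.023] c [ 0.6428 -0.1853] sz [0.0666 0.0673] ang 43.06
jar 490 z [0.065 0.071 0.074] c [ 0.7827 -0.1322] sz [0.0537 0.055 ] ang 43.26
dish 473 z [0.017 0.028 0.043] c [ 0.7518 -0.0334] sz [0.0773 0.1664] ang 3.81
spray 746 z [0.059 0.11  0.161] c [0.7485 0.2747] sz [0.0552 0.0602] ang 63.79
```

View pics/crop.png

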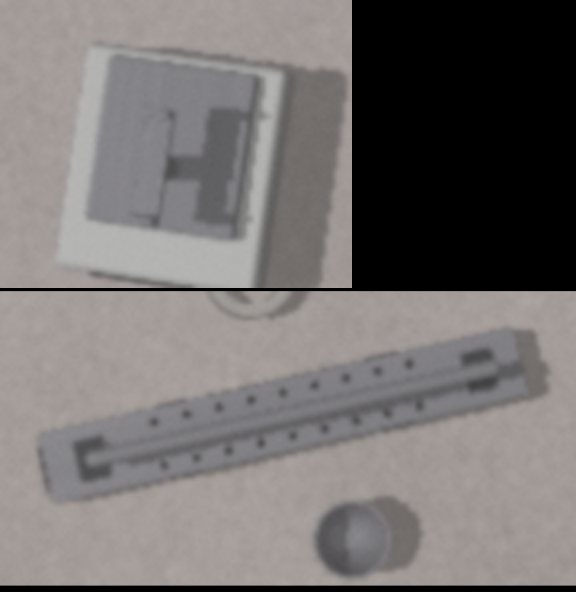

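The crops show the saddle bar at about (150,165) on the scale plate and the case rod running clear end to end. Depth gives the rod centre at about (0.536, -0.206), yaw about 101.3°, and the saddle at about (0.5365, 0.2455) with its y axis at about 80.4°. I'll start moving.

```bash
cat >> h.py <<'E'
def plan(p,yaw):
    "tool-frame shift and z turn to TCP p with tool y at world angle yaw"
    s=get_state(); R=np.array(s["tool_rot"]); y=np.degrees(np.arctan2(R[1,1],R[0,1]))
    a=np.radians(yaw); T=np.c_[[-np.sin(a),np.cos(a),0],[np.cos(a),np.sin(a),0],[0,0,-1]]
    rv=cv2.Rodrigues(R.T@T)[0].ravel()
    print("t",round(s["time_s"],2),"pos",np.round(s["position"],4),"yaw",round(y,2),"shift",np.round(R.T@(np.array(p)-s["position"]),4),"turn",np.round(np.degrees(rv),2),"F",np.round(s["wrist_force"],2),"M",np.round(s["torque"],3),"w",round(s["grip_width"],3))
E
python3 -m crank '[-0.04,-0.03,0,0,0,8,0.085,-0.08,-0.06,0,0,0,16,0.085,-0.12,-0.095,0,0,0,24,0.085,-0.155,-0.13,0,0,0,32,0.085,-0.185,-0.165,0,0,0,40,0.085]'
python3 -c "
from h import *
plan([.54,-.2065,.2],11.4)"
```

```text
time_s: 0.6
position: [0.3683, 0.4593, 0.253]
tool_rot: [[-0.491, 0.871, 0.0], [0.871, 0.491, -0.0], [-0.001, 0.0, -1.0]]
wrist_force: [1.1, 0.3, 0.1]
grip_width: 0.997
grasp_force: 0.0
t 0.6 pos [0.3683 0.4593 0.253 ] yaw 29.41 shift [-0.6643 -0.1773  0.0534] turn [1.000e-02 3.000e-02 1.801e+01] F [1.12 0.25 0.12] M [-0.038 -0.018  0.006] w 0.997
```

```bash

python3 -m crank '[-0.048,-0.012,0,0,0,4,0.085,-0.096,-0.025,0,0,0,8,0.085,-0.144,-0.038,0,0,0,12,0.085,-0.19,-0.05,0,0,0,16,0.085,-0.235,-0.062,0,0,0,18,0.085]' >/dev/null
python3 -c "
from h import *
plan([.54,-.2065,.2],11.4)"
```

```text
t 1.1 pos [0.43   0.2247 0.2532] yaw 11.67 shift [-0.4445  0.0205  0.0533] turn [-0.01  0.01  0.27] F [ 0.18  0.72 -0.91] M [ 0.05  -0.015 -0.023] w 0.995
```

```bash

python3 -m crank '[-0.045,0.002,0,0,0,0,0.085,-0.09,0.004,0,0,0,0,0.085,-0.135,0.006,0,0,0,0,0.085,-0.18,0.008,0,0,0,0,0.085,-0.225,0.01,0.01,0,0,0.2,0.085]' >/dev/null
python3 -m crank '[-0.045,0.002,0.01,0,0,0,0.085,-0.09,0.004,0.02,0,0,0,0.085,-0.135,0.006,0.03,0,0,0,0.085,-0.18,0.008,0.04,0,0,0,0.085,-0.219,0.01,0.043,0,0,0,0.085]' >/dev/null
python3 -m crank '[0,0,0,0,0,0,0.085,0,0,0,0,0,0,0.085]' >/dev/null
python3 - <<'E'
from h import *
plan([.54,-.2065,.2],11.4)
p,d,pose=wrist("w1"); X=cloud("wrist",d,pose); z=X[...,2]
print("valid",(d>0).mean(),"pose",pose[0])
for n,lo,hi in(("lid",.02,.042),("rod",.05,.085)):
    m=((z>lo)&(z<hi)&(d>0.12)).astype(np.uint8); k,l,st,_=cv2.connectedComponentsWithStats(m); i=1+np.argmax(st[1:,4]); P=X[l==i]
    r=cv2.minAreaRect(np.float32(P[:,:2])); print(n,st[i],np.round(np.percentile(P[:,2],[5,50,95]),4),r)
E
```

```text
t 2.3 pos [ 0.5391 -0.2049  0.1998] yaw 11.44 shift [-0.0017  0.0006 -0.0002] turn [-0.06 -0.02  0.04] F [-0.51  0.63 -0.25] M [ 0.066 -0.024  0.036] w 0.993
valid 0.995849609375 pose [ 0.53907182 -0.20493294  0.19981242]
lid [  227     0    58   322 12102] [0.028  0.0293 0.0315] ((0.5383120775222778, -0.21349139511585236), (0.055243685841560364, 0.34733301401138306), 11.293150901794434)
rod [ 249    7   15  317 4120] [0.063  0.0663 0.0679] ((0.5369341373443604, -0.20626279711723328), (0.012004762887954712, 0.3009048104286194), 11.291598320007324)
```

View pics/w1.png

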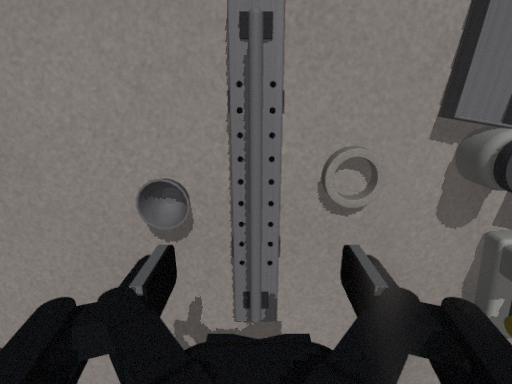

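The wrist view shows the rod upright at column 256, centred nearly between the fingers (160 and 360), with the bowl and tape clear of the fingers' path. Next I'll descend and grip at the rod's middle.

```bash

python3 -m crank '[-0.001,-0.0024,0.035,0,0,0.15,0.085,-0.001,-0.0024,0.075,0,0,0.15,0.085,-0.001,-0.0024,0.11,0,0,0.15,0.085,-0.001,-0.0024,0.13,0,0,0.15,0.085,-0.001,-0.0024,0.1348,0,0,0.15,0.085]' 80
python3 -m crank '[0,0,0,0,0,0,0.06,0,0,0,0,0,0,0.03,0,0,0,0,0,0,0.005,0,0,0,0,0,0,0.005,0,0,0,0,0,0,0.005]' 80
python3 -m crank '[0,0,0,0,0,0,0.005,0,0,0,0,0,0,0.005,0,0,0,0,0,0,0.005]' 80
python3 -c "
from h import *
plan([.5369,-.2063,.065],11.3)"
```

```text
time_s: 2.85
position: [0.5359, -0.2022, 0.0633]
tool_rot: [[-0.201, 0.98, -0.005], [0.98, 0.201, 0.003], [0.004, -0.004, -1.0]]
wrist_force: [0.0, -0.2, -0.4]
grip_width: 0.994
grasp_force: 0.0
time_s: 3.35
position: [0.5376, -0.2055, 0.0663]
tool_rot: [[-0.198, 0.98, 0.001], [0.98, 0.198, -0.0], [-0.0, 0.001, -1.0]]
wrist_force: [-3.5, -0.2, 3.5]
grip_width: 0.137
grasp_force: 1.9
time_s: 3.65
position: [0.5367, -0.2057, 0.0662]
tool_rot: [[-0.197, 0.98, -0.001], [0.98, 0.197, 0.0], [0.0, -0.001, -1.0]]
wrist_force: [-3.4, 0.5, 7.1]
grip_width: 0.11
grasp_force: 78.0
t 3.65 pos [ 0.5367 -0.2057  0.0662] yaw 11.39 shift [-0.0006  0.0001  0.0012] turn [-0.03 -0.02  0.09] F [-3.37  0.48  7.1 ] M [0.018 0.427 0.01 ] w 0.11
```

```bash

python3 -m crank '[0,0,-0.001,0,0,0,0.005,0,0,-0.002,0,0,0,0.005,0,0,-0.003,0,0,0,0.005,0,0,-0.003,0,0,0,0.005,0,0,-0.003,0,0,0,0.005]' 80 >/dev/null
python3 -c "
from h import *
plan([.5369,-.2063,.065],11.3)"
python3 -m crank '[0,0,-0.001,0,0,0,0.005,0,0,-0.001,0,0,0,0.005,0,0,-0.001,0,0,0,0.005]' 80 >/dev/null
python3 -c "
from h import *
plan([.5369,-.2063,.065],11.3)"
```

```text
t 4.15 pos [ 0.5373 -0.2053  0.0682] yaw 11.44 shift [-0.0009 -0.0006  0.0032] turn [-0.02 -0.01  0.14] F [ 0.18 -0.63 -4.57] M [-0.123  0.032 -0.113] w 0.111
t 4.45 pos [ 0.5374 -0.2052  0.0695] yaw 11.44 shift [-0.001  -0.0007  0.0045] turn [-0.01 -0.02  0.14] F [ 0.39 -1.87 -4.15] M [ 0.008  0.02  -0.063] w 0.107
```

```bash
cat >> h.py <<'E'
def tilt():
    "slope of rod/lid along tool x from wrist depth (deg, + = +x end up), x extents"
    out=[]
    p,d,pose=wrist(); X=cloud("wrist",d,pose); L=(X-pose[0])@pose[1]; base=0
    x,y,z=L[...,0],L[...,1],X[...,2]
    for n,w,lo,hi in(("rod",.004,.05,.2),("lid",.023,.0,.2)):
        m=(d>0.1)&(abs(y)<w)&(x>.03)&(x<.25)
        if n=="rod": zr=np.percentile(z[m],90); m&=abs(z-zr)<.012
        else: m&=(abs(y)>.012)&(z<zr-.02)&(z>zr-.05)
        f=np.polyfit(x[m],z[m],1); f=np.polyfit(x[m][abs(np.polyval(f,x[m])-z[m])<.004],z[m][abs(np.polyval(f,x[m])-z[m])<.004],1)
        out+=[n,m.sum(),round(np.degrees(np.arctan(f[0])),2),"z0",round(f[1],4)]
    print(out)
    s=get_state(); print("F",np.round(s["wrist_force"],2),"M",np.round(s["torque"],3))
E
python3 -c "
from h import *
tilt();tilt();tilt()"
```

```text
['rod', np.int64(4250), np.float64(1.07), 'z0', np.float64(0.0701), 'lid', np.int64(8054), np.float64(1.06), 'z0', np.float64(0.0327)]
F [ 0.68 -0.06 -4.59] M [-0.015  0.072 -0.039]
['rod', np.int64(4259), np.float64(1.05), 'z0', np.float64(0.0702), 'lid', np.int64(8055), np.float64(1.05), 'z0', np.float64(0.0328)]
F [ 0.32 -0.43 -4.03] M [0.036 0.052 0.001]
['rod', np.int64(4254), np.float64(1.04), 'z0', np.float64(0.0702), 'lid', np.int64(8062), np.float64(1.05), 'z0', np.float64(0.0327)]
F [-0.54 -0.64 -4.25] M [-0.025  0.085 -0.096]
```

```bash

python3 -m crank '[0,0,0.001,0,0,0,0.005,0,0,0.002,0,0,0,0.005,0,0,0.003,0,0,0,0.005,0,0,0.0038,0,0,0,0.005,0,0,0.0038,0,0,0,0.04]' 80 >/dev/null
python3 -m crank '[0,0,0,0,0,0,0.04,0,0,0,0,0,0,0.04,-0.02,0,0,0,0,0,0.04,-0.045,0,0,0,0,-0.1,0.04,-0.055,0,0,0,0,-0.1,0.04]' 80 
python3 -m crank '[0,0,0,0,0,0,0.04,0,0,0,0,0,0,0.02,0,0,0,0,0,0,0.005,0,0,0,0,0,0,0.005,0,0,0,0,0,0,0.005]' 80 >/dev/null
python3 -m crank '[0,0,0,0,0,0,0.005,0,0,-0.001,0,0,0,0.005,0,0,-0.002,0,0,0,0.005,0,0,-0.003,0,0,0,0.005,0,0,-0.004,0,0,0,0.005]' 80 
python3 -m crank '[0,0,0,0,0,0,0.005,0,0,0,0,0,0,0.005,0,0,0,0,0,0,0.005]' 80 >/dev/null
python3 -c "
from h import *
plan([.5369,-.2063,.065],11.3)
tilt();tilt();tilt()"
```

```text
time_s: 5.6
position: [0.5492, -0.2628, 0.0663]
tool_rot: [[-0.198, 0.98, 0.002], [0.98, 0.198, -0.003], [-0.004, 0.002, -1.0]]
wrist_force: [0.2, -0.4, 0.2]
grip_width: 0.47
grasp_force: 0.0
time_s: 6.6
position: [0.5483, -0.2594, 0.0694]
tool_rot: [[-0.2, 0.98, -0.0], [0.98, 0.2, -0.0], [-0.0, -0.0, -1.0]]
wrist_force: [-0.4, 0.8, -6.2]
grip_width: 0.109
grasp_force: 77.8
t 6.9 pos [ 0.5483 -0.2593  0.0696] yaw 11.53 shift [ 0.0542 -0.0006  0.0046] turn [-0.    0.    0.23] F [-0.62  0.41 -6.71] M [ 0.172  0.055 -0.066] w 0.106
['rod', np.int64(4283), np.float64(1.07), 'z0', np.float64(0.071), 'lid', np.int64(8119), np.float64(1.09), 'z0', np.float64(0.0335)]
F [ 1.1   0.25 -6.29] M [0.181 0.054 0.02 ]
['rod', np.int64(4277), np.float64(1.03), 'z0', np.float64(0.0711), 'lid', np.int64(8120), np.float64(1.09), 'z0', np.float64(0.0336)]
F [ 0.44 -0.16 -6.7 ] M [0.175 0.019 0.004]
['rod', np.int64(4289), np.float64(1.09), 'z0', np.float64(0.071), 'lid', np.int64(8139), np.float64(1.1), 'z0', np.float64(0.0336)]
F [ 0.66 -0.75 -6.29] M [0.148 0.08  0.04 ]
```

```bash

python3 -m crank '[0,0,-0.001,0,0,0,0.005,0,0,-0.002,0,0,0,0.005,0,0,-0.002,0,0,0,0.005,0,0,-0.002,0,0,0,0.005]' 80 >/dev/null
python3 -c "
from h import *
plan([.5369,-.2063,.065],11.3)
tilt();tilt();tilt()"
```

```text
t 7.45 pos [ 0.5484 -0.2593  0.0718] yaw 11.54 shift [ 0.0542 -0.0007  0.0068] turn [0.01 0.01 0.24] F [ 0.2   0.29 -5.71] M [0.21  0.041 0.01 ] w 0.111
['rod', np.int64(4261), np.float64(1.12), 'z0', np.float64(0.0731), 'lid', np.int64(8122), np.float64(1.08), 'z0', np.float64(0.0357)]
F [-0.88  0.05 -5.71] M [ 0.185  0.007 -0.025]
['rod', np.int64(4288), np.float64(1.1), 'z0', np.float64(0.0731), 'lid', np.int64(8124), np.float64(1.09), 'z0', np.float64(0.0357)]
F [-0.29  0.52 -6.11] M [ 0.218  0.02  -0.033]
['rod', np.int64(4290), np.float64(1.06), 'z0', np.float64(0.0731), 'lid', np.int64(8105), np.float64(1.07), 'z0', np.float64(0.0357)]
F [ 0.37 -0.73 -6.71] M [ 0.222  0.003 -0.018]
```

```bash

python3 -m crank '[0,0,0.001,0,0,0,0.005,0,0,0.002,0,0,0,0.005,0,0,0.003,0,0,0,0.005,0,0,0.004,0,0,0,0.005,0,0,0.005,0,0,0,0.005]' 80 >/dev/null
python3 -m crank '[0,0,0.0008,0,0,0,0.005,0,0,0.0008,0,0,0,0.04,0,0,0.0008,0,0,0,0.04,0,0,0.0008,0,0,0,0.04,-0.01,0,0.0008,0,0,0.15,0.04]' 80 
python3 -c "
from h import *
tilt()"
python3 -m crank '[-0.008,0,0,0,0,0,0.04,-0.008,0,0,0,0,0,0.02,-0.008,0,0,0,0,0,0.005,-0.008,0,0,0,0,0,0.005,-0.008,0,0,0,0,0,0.005]' 80 >/dev/null
python3 -m crank '[0,0,0,0,0,0,0.005,0,0,-0.001,0,0,0,0.005,0,0,-0.002,0,0,0,0.005,0,0,-0.003,0,0,0,0.005,0,0,-0.004,0,0,0,0.005]' 80 
python3 -m crank '[0,0,0,0,0,0,0.005,0,0,0,0,0,0,0.005,0,0,0,0,0,0,0.005]' 80 >/dev/null
python3 -c "
from h import *
plan([.5369,-.2063,.065],11.3)
tilt();tilt();tilt();tilt()"
```

```text
time_s: 8.6
position: [0.5508, -0.268, 0.0663]
tool_rot: [[-0.199, 0.98, 0.0], [0.98, 0.199, 0.001], [0.001, 0.001, -1.0]]
wrist_force: [-0.0, 1.0, -1.2]
grip_width: 0.466
grasp_force: 0.0
['rod', np.int64(4196), np.float64(0.05), 'z0', np.float64(0.0668), 'lid', np.int64(7974), np.float64(0.02), 'z0', np.float64(0.0294)]
F [ 0.69 -1.91  0.27] M [-0.138 -0.013  0.042]
time_s: 9.65
position: [0.5514, -0.2758, 0.0692]
tool_rot: [[-0.198, 0.98, -0.002], [0.98, 0.198, 0.002], [0.002, -0.001, -1.0]]
wrist_force: [-0.1, -0.4, -6.5]
grip_width: 0.108
grasp_force: 77.9
t 9.95 pos [ 0.5519 -0.2768  0.0698] yaw 11.39 shift [ 0.0721 -0.0007  0.0048] turn [-0.01 -0.01  0.09] F [-0.12  0.89 -5.81] M [0.085 0.022 0.028] w 0.111
['rod', np.int64(4239), np.float64(0.52), 'z0', np.float64(0.0704), 'lid', np.int64(8022), np.float64(0.56), 'z0', np.float64(0.033)]
F [ 0.23 -0.12 -6.16] M [ 0.132 -0.02  -0.025]
['rod', np.int64(4240), np.float64(0.56), 'z0', np.float64(0.0705), 'lid', np.int64(8031), np.float64(0.58), 'z0', np.float64(0.033)]
F [ 0.12 -0.49 -6.32] M [0.071 0.023 0.001]
['rod', np.int64(4234), np.float64(0.5), 'z0', np.float64(0.0706), 'lid', np.int64(8027), np.float64(0.53), 'z0', np.float64(0.0331)]
F [ 0.76 -0.44 -5.53] M [ 0.023 -0.034  0.016]
['rod', np.int64(4238), np.float64(0.56), 'z0', np.float64(0.0705), 'lid', np.int64(8008), np.float64(0.56), 'z0', np.float64(0.033)]
F [-0.39  1.18 -6.86] M [0.028 0.013 0.012]
```

```bash

python3 -m crank '[0,0,0.001,0,0,0,0.005,0,0,0.002,0,0,0,0.005,0,0,0.003,0,0,0,0.005,0,0,0.0038,0,0,0,0.005,0,0,0.0038,0,0,0,0.005]' 80 >/dev/null
python3 -m crank '[0,0,0,0,0,0,0.04,0,0,0,0,0,0,0.04,0,0,0,0,0,0,0.04,-0.006,0,0,0,0,0.1,0.04,-0.013,0,0,0,0,0.1,0.04]' 80 
python3 -m crank '[0,0,0,0,0,0,0.04,0,0,0,0,0,0,0.02,0,0,0,0,0,0,0.005,0,0,0,0,0,0,0.005,0,0,0,0,0,0,0.005]' 80 >/dev/null
python3 -m crank '[0,0,0,0,0,0,0.005,0,0,-0.001,0,0,0,0.005,0,0,-0.002,0,0,0,0.005,0,0,-0.003,0,0,0,0.005,0,0,-0.004,0,0,0,0.005]' 80 
python3 -m crank '[0,0,-0.001,0,0,0,0.005,0,0,-0.002,0,0,0,0.005,0,0,-0.002,0,0,0,0.005]' 80 >/dev/null
python3 -c "
from h import *
plan([.5369,-.2063,.065],11.3)
tilt();tilt();tilt();tilt()"
```

```text
time_s: 11.15
position: [0.5549, -0.2901, 0.0664]
tool_rot: [[-0.196, 0.981, 0.001], [0.981, 0.196, -0.0], [-0.001, 0.001, -1.0]]
wrist_force: [-0.4, -0.4, -0.1]
grip_width: 0.473
grasp_force: 0.0
time_s: 12.15
position: [0.554, -0.2892, 0.0695]
tool_rot: [[-0.196, 0.981, -0.001], [0.981, 0.196, 0.001], [0.001, -0.001, -1.0]]
wrist_force: [0.2, -0.4, -6.0]
grip_width: 0.113
grasp_force: 77.9
t 12.45 pos [ 0.5546 -0.2897  0.0723] yaw 11.28 shift [ 0.0853 -0.001   0.0073] turn [ 0.01  0.01 -0.02] F [-0.4  -0.22 -7.15] M [ 0.018  0.019 -0.008] w 0.105
['rod', np.int64(4199), np.float64(0.05), 'z0', np.float64(0.0727), 'lid', np.int64(7974), np.float64(-0.02), 'z0', np.float64(0.0354)]
F [-0.73 -0.32 -6.39] M [-0.022  0.023 -0.065]
['rod', np.int64(4193), np.float64(0.01), 'z0', np.float64(0.0727), 'lid', np.int64(7951), np.float64(-0.05), 'z0', np.float64(0.0354)]
F [ 0.26 -0.59 -6.38] M [-0.04  -0.016  0.041]
['rod', np.int64(4195), np.float64(0.04), 'z0', np.float64(0.0726), 'lid', np.int64(7969), np.float64(-0.04), 'z0', np.float64(0.0353)]
F [ 0.34  0.17 -6.78] M [-0.032  0.003  0.005]
['rod', np.int64(4204), np.float64(-0.01), 'z0', np.float64(0.0727), 'lid', np.int64(7959), np.float64(-0.01), 'z0', np.float64(0.0352)]
F [ 0.01 -0.1  -5.83] M [ 0.007  0.029 -0.023]
```

```bash
python3 - <<'E'
from h import *
f=np.load("top0.npz"); X=cloud("top",f["d"]); z=X[...,2]
m=(X[...,1]>.33)&(f["d"]>0); 
print("top y max",X[...,1][f["d"]>0].max())
for x0 in np.arange(.35,.85,.05):
    print(round(x0,2),[round(float(z[m&(abs(X[...,0]-x0)<.025)&(abs(X[...,1]-y0)<.02)].max(initial=-1)),3) for y0 in np.arange(.35,.7,.04)])
g=np.load("scene0.npz"); Y=cloud("scene",g["d"])
a=np.radians(80.5); u=np.array([np.cos(a),np.sin(a)]); r=Y[...,:2]-[.5365,.2455]
l=r@u; w=r@[-u[1],u[0]]
for l0 in np.arange(-.15,.36,.03):
    k=(abs(l-l0)<.015)&(abs(w)<.08)&(g["d"]>0); print(round(l0,2),k.sum(),np.round(Y[...,2][k].max(initial=-1),3),end="; ")
E
```

```text
top y max 1.1294106318672232
0.35 [0.009, 0.008, 0.006, 0.006, 0.007, 0.008, 0.007, 0.007, -1.0]
0.4 [0.007, 0.006, 0.008, 0.006, 0.006, 0.007, 0.007, 0.007, -1.0]
0.45 [0.006, 0.008, 0.009, 0.006, 0.007, 0.005, 0.007, 0.006, -1.0]
0.5 [0.039, 0.007, 0.008, 0.006, 0.006, 0.006, 0.082, 0.005, -1.0]
0.55 [0.006, 0.006, 0.008, 0.007, 0.007, 0.006, 0.083, -1.0, -1.0]
0.6 [0.006, 0.007, 0.006, 0.008, 0.007, 0.008, 0.08, -1.0, -1.0]
0.65 [0.008, 0.007, 0.008, 0.006, 0.006, 0.007, 0.093, -1.0, -1.0]
0.7 [0.007, 0.009, 0.007, 0.007, 0.006, 0.007, 0.094, -1.0, -1.0]
0.75 [0.008, 0.008, 0.007, 0.006, 0.007, 0.007, 0.093, -1.0, -1.0]
0.8 [0.008, 0.006, 0.008, 0.007, 0.006, 0.005, 0.097, 0.003, -1.0]
-0.15 530 0.002; -0.12 572 0.004; -0.09 146 0.003; -0.06 488 0.054; -0.03 479 0.056; 0.0 1054 0.11; 0.03 822 0.056; 0.06 1079 0.055; 0.09 1225 0.044; 0.12 956 0.004; 0.15 1010 0.004; 0.18 1073 0.003; 0.21 1120 0.004; 0.24 1193 0.004; 0.27 1208 0.004; 0.3 964 0.004; 0.33 560 0.03;
```

```bash
c="python3 -m crank"
$c '[0,0,-0.003,0,0,0,0.005,0,0,-0.009,0,0,0,0.005,0,0,-0.017,0,0,0,0.005,0,0,-0.028,0,0,0,0.005,0,0,-0.04,0,0,0,0.005]' 80 >/dev/null
$c '[0,0,-0.013,0,0,0,0.005,0,0,-0.026,0,0,0,0.005,0,0,-0.039,0,0,0,0.005,0,0,-0.052,0,0,0,0.005,0,0,-0.062,0,0,0,0.005]' 80 >/dev/null
$c '[0,0,-0.009,0,0,0,0.005,0,0,-0.016,0,0,0,0.005,0,0,-0.021,0,0,0,0.005,0,0,-0.023,0,0,0,0.005,0,0,-0.023,0,0,0,0.005]' 80 
python3 -c "
from h import *
plan([.5365,.2455,.2],11.28)
tilt()"
```

```text
time_s: 14.15
position: [0.5545, -0.2896, 0.1971]
tool_rot: [[-0.196, 0.981, -0.0], [0.981, 0.196, 0.0], [0.0, -0.0, -1.0]]
wrist_force: [0.3, -0.2, -6.7]
grip_width: 0.11
grasp_force: 77.9
t 14.15 pos [ 0.5545 -0.2896  0.1971] yaw 11.29 shift [ 0.5283  0.0871 -0.0029] turn [-0.   -0.    0.01] F [ 0.32 -0.23 -6.68] M [0.017 0.057 0.057] w 0.11
['rod', np.int64(4194), np.float64(-0.03), 'z0', np.float64(0.1977), 'lid', np.int64(7972), np.float64(-0.06), 'z0', np.float64(0.1603)]
F [ 0.39  0.49 -6.43] M [-0.009 -0.051  0.027]
```

```bash
c="python3 -m crank"
$c '[0.005,0.001,0,0,0,0,0.005,0.014,0.002,0,0,0,0,0.005,0.028,0.0045,0,0,0,0,0.005,0.046,0.0075,0,0,0,0,0.005,0.067,0.011,0,0,0,0,0.005]' 80 >/dev/null
$c '[0.023,0.004,0,0,0,0,0.005,0.046,0.008,0,0,0,0,0.005,0.069,0.0115,0,0,0,0,0.005,0.092,0.015,0,0,0,0,0.005,0.115,0.019,0,0,0,0,0.005]' 80 >/dev/null
$c '[0.023,0.004,0,0,0,0,0.005,0.046,0.008,0,0,0,0,0.005,0.069,0.0115,0,0,0,0,0.005,0.092,0.015,0,0,0,0,0.005,0.115,0.019,0,0,0,0,0.005]' 80 >/dev/null
$c '[0.023,0.004,0,0,0,0,0.005,0.046,0.008,0,0,0,0,0.005,0.069,0.0115,0,0,0,0,0.005,0.092,0.015,0,0,0,0,0.005,0.115,0.019,0,0,0,0,0.005]' 80 >/dev/null
$c '[0.023,0.004,0,0,0,0,0.005,0.046,0.008,0,0,0,0,0.005,0.065,0.011,0,0,0,0,0.005,0.08,0.0135,0,0,0,0,0.005,0.092,0.0155,0,0,0,0,0.005]' 80 >/dev/null
$c '[0.009,0.0015,0,0,0,0,0.005,0.016,0.0025,0,0,0,0,0.005,0.021,0.0035,0,0,0,0,0.005,0.023,0.0036,0,0,0,0,0.005,0.023,0.0036,0,0,0,0,0.005]' 80 >/dev/null
python3 -c "
from h import *
plan([.5365,.2455,.2],-9.5)
tilt()"
```

```text
t 17.2 pos [0.5368 0.2439 0.1971] yaw 11.26 shift [ 0.0016  0.     -0.0029] turn [-0.000e+00  1.000e-02  2.076e+01] F [ 0.43  0.4  -5.98] M [-0.007 -0.019 -0.049] w 0.111
['rod', np.int64(4201), np.float64(-0.01), 'z0', np.float64(0.1976), 'lid', np.int64(7969), np.float64(-0.03), 'z0', np.float64(0.1602)]
F [ 0.1  -0.67 -6.57] M [-0.06  -0.007  0.036]
```

Now I'll turn the case to the saddle's yaw and look.

```bash
c="python3 -m crank"
$c '[0,0,0,0,0,0.5,0.005,0,0,0,0,0,1.5,0.005,0,0,0,0,0,3,0.005,0,0,0,0,0,5,0.005,0,0,0,0,0,7.5,0.005]' 80 >/dev/null
$c '[0,0,0,0,0,2.5,0.005,0,0,0,0,0,5,0.005,0,0,0,0,0,7.5,0.005,0,0,0,0,0,9.5,0.005,0,0,0,0,0,11,0.005]' 80 >/dev/null
$c '[0,0,0,0,0,1.2,0.005,0,0,0,0,0,1.9,0.005,0,0,0,0,0,2.2,0.005,0,0,0,0,0,2.26,0.005,0,0,0,0,0,2.26,0.005]' 80 >/dev/null
python3 - <<'E'
from h import *
plan([.5365,.2455,.2],-9.5)
tilt()
p,d,pose=wrist("w2"); X=cloud("wrist",d,pose); np.savez("w2.npz",X=X,p0=pose[0],R=pose[1],d=d,p=p)
L=(X-pose[0])@pose[1]; z=X[...,2]
m=(z>.085)&(z<.118)&(d>.1)
k,l,st,_=cv2.connectedComponentsWithStats(m.astype(np.uint8))
for i in range(1,k):
    if st[i,4]>20:
        P=L[l==i]; print(st[i],np.round(np.percentile(P,[2,50,98],axis=0),4).tolist(), "z",np.round(np.percentile(z[l==i],[5,50,95]),4))
p,d=get_image("top"); cv2.imwrite("pics/top2.png",cv2.resize(p[130:290,40:250,::-1],None,fx=3,fy=3))
E
```

```text
t 18.75 pos [0.5368 0.2442 0.1971] yaw -9.47 shift [ 0.0013 -0.0005 -0.0029] turn [ 0.   -0.    0.03] F [ 0.07 -0.67 -6.88] M [-0.017  0.028  0.022] w 0.115
['rod', np.int64(4199), np.float64(-0.06), 'z0', np.float64(0.1977), 'lid', np.int64(7968), np.float64(-0.02), 'z0', np.float64(0.1602)]
F [-0.03 -0.21 -6.56] M [-0.024  0.027  0.019]
[ 478   79   34   76 1936] [[0.0424, 0.1753, 0.0886], [0.0666, 0.1806, 0.0988], [0.0925, 0.1937, 0.1116]] z [0.0866 0.0984 0.1074]
[207 186   8  28 170] [[-0.0054, -0.0396, 0.0889], [0.0051, -0.037, 0.0901], [0.0113, -0.0344, 0.1057]] z [0.0947 0.107  0.1081]
[303 186   7  28 157] [[-0.0056, 0.035, 0.0887], [0.005, 0.0376, 0.0901], [0.0117, 0.0398, 0.1045]] z [0.0962 0.107  0.1082]
```

View pics/w2.png

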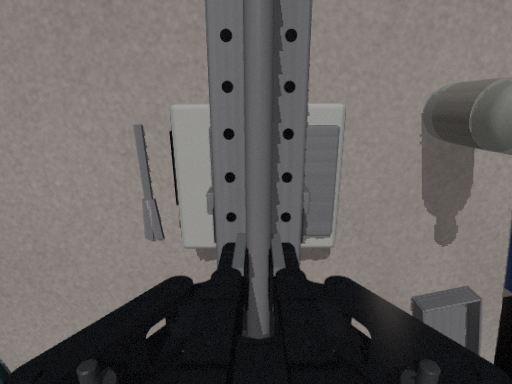

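The wrist view shows the two cheeks at (210,200) and (306,200), even on both sides of the case. Depth puts the saddle centre at tool (+0.003, 0.000) and the yaw matches. The balance point is about +0.002 in tool x, so I'll shift +0.001 and descend.

```bash
c="python3 -m crank"
$c '[0.0005,0,0.003,0,0,0,0.005,0.001,0,0.009,0,0,0,0.005,0.001,0,0.016,0,0,0,0.005,0.001,0,0.022,0,0,0,0.005,0.001,0,0.026,0,0,0,0.005]' 80 >/dev/null
$c '[0,0,0.002,0,0,0,0.005,0,0,0.004,0,0,0,0.005,0,0,0.005,0,0,0,0.005,0,0,0.0055,0,0,0,0.005,0,0,0.0055,0,0,0,0.005]' 80
$c '[0,0,0.0006,0,0,0,0.005,0,0,0.0012,0,0,0,0.005,0,0,0.0018,0,0,0,0.005,0,0,0.0024,0,0,0,0.005,0,0,0.0024,0,0,0,0.005]' 80
$c '[0,0,0,0,0,0,0.005,0,0,0.0004,0,0,0,0.005,0,0,0.0006,0,0,0,0.005,0,0,0.0006,0,0,0,0.005]' 80
python3 -c "
from h import *
plan([.5365,.2455,.2],-9.5)
tilt();tilt();tilt()"
```

```text
time_s: 19.9
position: [0.537, 0.2452, 0.1657]
tool_rot: [[0.165, 0.986, 0.0], [0.986, -0.165, 0.0], [0.0, 0.0, -1.0]]
wrist_force: [0.4, -0.3, -6.4]
grip_width: 0.109
grasp_force: 78.0
time_s: 20.4
position: [0.5368, 0.2452, 0.1631]
tool_rot: [[0.165, 0.986, -0.0], [0.986, -0.165, -0.0], [-0.0, -0.0, -1.0]]
wrist_force: [-0.1, -0.9, -5.9]
grip_width: 0.114
grasp_force: 78.0
time_s: 20.8
position: [0.5369, 0.2452, 0.1626]
tool_rot: [[0.165, 0.986, -0.0], [0.986, -0.165, -0.0], [-0.0, -0.0, -1.0]]
wrist_force: [0.2, -0.1, -6.3]
grip_width: 0.11
grasp_force: 78.0
t 20.8 pos [0.5369 0.2452 0.1626] yaw -9.47 shift [ 0.0002 -0.0004 -0.0374] turn [-0.01  0.    0.03] F [ 0.17 -0.13 -6.25] M [-0.021 -0.006  0.031] w 0.11
['rod', np.int64(4209), np.float64(-0.06), 'z0', np.float64(0.1631), 'lid', np.int64(7976), np.float64(-0.08), 'z0', np.float64(0.1257)]
F [-0.36  0.42 -6.71] M [-0.024  0.025  0.046]
['rod', np.int64(4202), np.float64(-0.04), 'z0', np.float64(0.1631), 'lid', np.int64(7970), np.float64(-0.04), 'z0', np.float64(0.1257)]
F [-0.29  0.69 -5.62] M [0.001 0.005 0.036]
['rod', np.int64(4208), np.float64(-0.05), 'z0', np.float64(0.1632), 'lid', np.int64(7990), np.float64(-0.07), 'z0', np.float64(0.1258)]
F [ 0.28 -0.32 -5.76] M [-0.086 -0.014  0.015]
```

Not in contact yet, so I'll keep lowering slowly.

```bash
c="python3 -m crank"
$c '[0,0,0.0005,0,0,0,0.005,0,0,0.001,0,0,0,0.005,0,0,0.0015,0,0,0,0.005,0,0,0.002,0,0,0,0.005,0,0,0.002,0,0,0,0.005]' 80 | grep -E 'pos|force'
$c '[0,0,0.0005,0,0,0,0.005,0,0,0.001,0,0,0,0.005,0,0,0.0015,0,0,0,0.005,0,0,0.002,0,0,0,0.005,0,0,0.002,0,0,0,0.005]' 80 | grep -E 'pos|force'
$c '[0,0,0.0003,0,0,0,0.005,0,0,0.0006,0,0,0,0.005,0,0,0.0008,0,0,0,0.005,0,0,0.001,0,0,0,0.005,0,0,0.001,0,0,0,0.005]' 80 | grep -E 'pos|force'
python3 -c "
from h import *
tilt();tilt();tilt()"
```

```text
position: [0.5369, 0.2452, 0.1606]
wrist_force: [0.3, 0.5, -6.3]
grasp_force: 78.0
position: [0.5369, 0.2452, 0.1587]
wrist_force: [-1.6, 0.6, -2.0]
grasp_force: 78.1
position: [0.5369, 0.2452, 0.1577]
wrist_force: [-1.7, -0.5, -1.1]
grasp_force: 78.4
['rod', np.int64(4211), np.float64(-0.03), 'z0', np.float64(0.1583), 'lid', np.int64(7989), np.float64(-0.07), 'z0', np.float64(0.1209)]
F [-1.22 -0.95 -0.85] M [-0.128  0.314 -0.022]
['rod', np.int64(4208), np.float64(-0.08), 'z0', np.float64(0.1583), 'lid', np.int64(7980), np.float64(-0.04), 'z0', np.float64(0.1208)]
F [-1.65  0.03 -0.32] M [-0.076  0.348 -0.002]
['rod', np.int64(4223), np.float64(-0.02), 'z0', np.float64(0.1583), 'lid', np.int64(7981), np.float64(-0.07), 'z0', np.float64(0.1209)]
F [-1.46 -1.14 -0.66] M [-0.091  0.34  -0.025]
```

```bash
c="python3 -m crank"
$c '[0,0,0.0002,0,0,0,0.005,0,0,0.0003,0,0,0,0.005,0,0,0.0003,0,0,0,0.005]' 20 | grep -E 'pos|force'
$c '[0,0,0.0003,0,0,0,0.012,0,0,0.0003,0,0,0,0.016,0,0,0.0003,0,0,0,0.02,0,0,0.0003,0,0,0,0.028,0,0,0.0003,0,0,0,0.035]' 20 | grep -E 'pos|force|width'
python3 -c "
from h import *
tilt();tilt();tilt()
p,d,pose=wrist('w3')"
```

```text
position: [0.5369, 0.2452, 0.1574]
wrist_force: [-0.6, 0.2, -0.2]
grasp_force: 78.4
position: [0.5373, 0.2453, 0.1572]
wrist_force: [0.7, 0.1, 1.1]
grip_width: 0.409
grasp_force: 0.0
['rod', np.int64(4215), np.float64(0.06), 'z0', np.float64(0.1577), 'lid', np.int64(7965), np.float64(0.06), 'z0', np.float64(0.1203)]
F [0.43 0.06 0.25] M [0.019 0.052 0.048]
['rod', np.int64(4217), np.float64(0.06), 'z0', np.float64(0.1577), 'lid', np.int64(7988), np.float64(0.1), 'z0', np.float64(0.1202)]
F [ 0.23 -0.04 -0.32] M [-0.04   0.04   0.053]
['rod', np.int64(4214), np.float64(0.03), 'z0', np.float64(0.1577), 'lid', np.int64(7986), np.float64(0.01), 'z0', np.float64(0.1203)]
F [-0.28  0.11  0.18] M [-0.013 -0.004 -0.051]
```

View pics/w3.png

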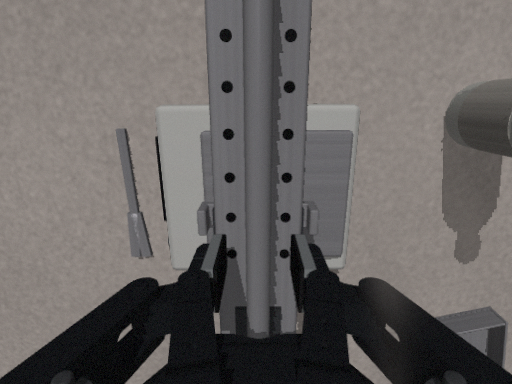

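The case lies level between the cheeks at (205,218) and (310,218), with the fingers open at (210,270) and (305,270). I'll retreat upward and check again.

```bash
c="python3 -m crank"
$c '[0,0,0,0,0,0,0.06,0,0,-0.002,0,0,0,0.06,0,0,-0.008,0,0,0,0.06,0,0,-0.02,0,0,0,0.06,0,0,-0.04,0,0,0,0.06]' 20 | grep -E 'pos|force'
$c '[0,0,-0.03,0,0,0,0.06,0,0,-0.06,0,0,0,0.06,0,0,-0.09,0,0,0,0.06,0,0,-0.1,0,0,0,0.06,0,0,-0.1,0,0,0,0.06]' 20 | grep -E 'pos|force'
python3 -c "
from h import *
p,d,pose=wrist('w4'); X=cloud('wrist',d,pose);L=(X-pose[0])@pose[1];z=X[...,2]
m=(abs(L[...,1])<.005)&(L[...,0]>-.04)&(L[...,0]<.16)&(z>.145)&(z<.175)
f=np.polyfit(L[...,0][m],z[m],1);print('rod',m.sum(),np.degrees(f[0]),f[1])
m=(abs(L[...,1])<.023)&(abs(L[...,1])>.011)&(L[...,0]>-.0)&(L[...,0]<.16)&(z>.1)&(z<.135)
print('lid roll',np.degrees(np.polyfit(L[...,1][m],z[m],1)[0]))
p,d=get_image('scene'); cv2.imwrite('pics/s4.png',p[:,:,::-1]); print(get_state()['time_s'])
"
```

```text
position: [0.5363, 0.2449, 0.1973]
wrist_force: [0.2, 0.5, 0.9]
grasp_force: 0.0
position: [0.5379, 0.2455, 0.2992]
wrist_force: [-0.1, 0.0, -0.1]
grasp_force: 0.0
rod 2538 0.07792191515453274 0.15717189296588177
lid roll -0.012047139089539883
24.7
```

View pics/s4.png

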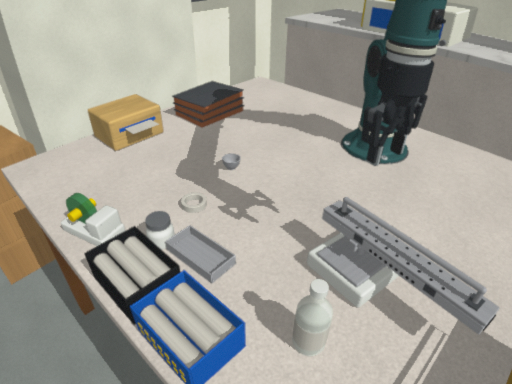

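The case rests level on the saddle at (405,255), the gripper is clear, and the other objects haven't moved.

```bash
python3 -c "
from rig import *
print(finish_job())"
```

```text
the job is handed in; nothing more can be done
None
```

The case is balanced level on the scale's saddle (last measured tilt under 0.1°) and released; its balance point is about 84 mm from the rod's middle and its weight about 6.3 N. Tilt stayed near 1° at most in the trial lifts, nothing else on the table moved, and I handed the job in at about 25 s.

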